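Log a passed pack on the tally counter

TASK

The root pack on the cutting board has passed its check: log it by pressing the green key of the tally counters lightly, all the way down with the fingertips, holding it down for two seconds, then let it come up and withdraw. Do not touch the counters with the yellow and red keys; do not grasp, lift or shove the green one, and leave everything else on the table where it is.

Things in the scene. Friction and masses are not known exactly. Their poses are not given: they have to be found in the camera images.
- green_counter: Loose tally counter with the green key: a grey plastic desk unit 100 (x) by 70 (y) by 33 mm high (steel collar round the key to 35.5 mm), about 0.25 to 0.5 kg, on rubber feet. Origin: centre of its underside; z up; +x points from the key towards the small display window. All three counters are alike but for the colour of the key, and may stand in any order.
- green_key_top (a point): Centre of the top face of the green round key, 36 mm across, 48 mm above the table when up and 16 mm off the counter's centre along its -x. It stands 15 mm proud of the housing; pressed fully it is still 7 mm proud.
- green_key (a joint): Stroke of the green key: 0 up, 0.008 m fully down. A spring returns it: 1.5 N starts it, about 4 N takes it fully down against a hard stop.
- yellow_counter: Loose tally counter with the yellow key: a grey plastic desk unit 100 (x) by 70 (y) by 33 mm high (steel collar round the key to 35.5 mm), about 0.25 to 0.5 kg, on rubber feet. Origin: centre of its underside; z up; +x points from the key towards the small display window. All three counters are alike but for the colour of the key, and may stand in any order.
- yellow_key_top (a point): Centre of the top face of the yellow round key, 36 mm across, 48 mm above the table when up and 16 mm off the counter's centre along its -x. It stands 15 mm proud of the housing; pressed fully it is still 7 mm proud.
- yellow_key (a joint): Stroke of the yellow key: 0 up, 0.008 m fully down. A spring returns it: 1.5 N starts it, about 4 N takes it fully down against a hard stop.
- red_counter: Loose tally counter with the red key: a grey plastic desk unit 100 (x) by 70 (y) by 33 mm high (steel collar round the key to 35.5 mm), about 0.25 to 0.5 kg, on rubber feet. Origin: centre of its underside; z up; +x points from the key towards the small display window. All three counters are alike but for the colour of the key, and may stand in any order.
- red_key_top (a point): Centre of the top face of the red round key, 36 mm across, 48 mm above the table when up and 16 mm off the counter's centre along its -x. It stands 15 mm proud of the housing; pressed fully it is still 7 mm proud.
- red_key (a joint): Stroke of the red key: 0 up, 0.008 m fully down. A spring returns it: 1.5 N starts it, about 4 N takes it fully down against a hard stop.
- root_pack: Small vacuum pack of cream-coloured root pieces, 184x234x37 mm, lying on the white cutting board behind the counters; origin at the centre of its underside. Bystander.
- red_cap_jar: White jar with a red cap, 72 mm across, 121 mm tall, upright at the left; origin at the centre of its underside. Bystander.
- label_roll: Roll of blank white labels, 68 mm across, 40 mm tall, at the left; origin at the centre of its underside. Bystander.
- red_marker: Red and white marker pen, 131 mm long (y), 14 mm thick, lying behind the counters at the right; origin under its middle. Bystander.
- tape_roll: Roll of brown packing tape, 104 mm across, 48 mm tall, at the right; origin at the centre of its underside. Bystander.
Things that resemble listed ones, but are neither listed nor needed, are in the scene too. What is shaped like the green_counter but orange is not meant.

How it is judged:
By the outcome, as a careful person would: the job done as asked, in the order asked, and still so for the second after the job is handed in, with the robot touching nothing.
It also fails if it takes over 40 s, if anything falls off the work surface, if the arm or the gripper's body presses on something with over 40 N, if the wrist force passes 120 N, or if a joint passes its speed limit or range.

ROBOT

A 6-joint arm with a two-finger parallel gripper is mounted at the origin on a cart in front of the work surface, level with it; the furniture and walls round the work are solid. World frame = base frame: x ahead of the robot, y to its left, z up, the work surface at z = 0. Lengths are in m, angles in rad, forces in N, time in s.
With the tool pointing down it reaches from about 0.325 to 0.775 m from the base axis. Payload 9.3 kg.
Tool frame: the origin (TCP) lies midway between the tips of the shut fingers; the grasp point (between the pads) lies 19 mm behind it (arm.pinch_z is the distance from the TCP to the grasp point, in m); x points along the fingers, y is the direction in which the jaws open and shut, and the axes are right-handed (so a half turn about x gives the same grasp; the last joint's range is limited). The gripper opens to 85 mm and grips with 20 to 120 N. Pads are 22 mm wide; open, the fingers measure 114 mm over their backs; the gripper's body (76 mm by 85 mm) begins 54 mm behind the grasp point. The pads swing forward as they close: fully open they stand 13 mm farther back than shut.
Start: joints at [0.957, 0.259, 0.021, 1.334, 0, 1.418], TCP at [0.245, 0.493, 0.207] pointing down, gripper open.
Joint ranges: [-3.04, 3.04], [-0.91, 1.82], [-1.04, 1.36], [-1.92, 1.95], [-1.52, 1.45], [-3.14, 3.14]. Speed limits (rad/s): [2.22, 2.22, 2.79, 3.14, 3.14, 3.14].

INTERFACE

Orientations are given as [roll, pitch, yaw] about the fixed x, y, z axes, in that order (R = Rz(yaw) Ry(pitch) Rx(roll)).
In Python, from bench import arm, imaging gives the robot as it stands. The module is installed in compiled form; this text tells all that it offers.
- The arm moves only by the shell command python3 -m pendant 'ROWS' [FORCE]. ROWS is JSON, one flat list of numbers, 5 for each row, row after row: the shift along the tool's x, y, z in m, then the turn about the tool's x in degrees, then the opening in per cent of the stroke, from 0 (shut) to 100 (fully open). In form: [x, y, z, spin, fingers, x, y, z, spin, fingers, ...]. A call has 1 to 5 rows; each row is the pose to reach, as a shift and turn from the pose commanded when the call began, along the tool's axes at that moment; what a row does not reach only later rows make up. A row lasts 1/8 s, in which the tool goes at most 62.5 mm and 10.7 degrees, less where a joint would pass 70% of its speed; a pose out of reach is approached as far as the arm can. A call with a gripper value outside its range is refused whole. The fingers move at their own pace and stop on an object; FORCE is the grip in N (left out, the last holds). Time passes only in rows, so rows that repeat a pose let the fingers close. It gives the time, the measured TCP pose, the force and the opening at its end, in the units of the state.
- arm.sense(): the state, without advancing time (a new reading comes with each control period).
- imaging.read_camera(name): name is "scene" or "top"; returns the picture (384x512x3 uint8, red, green, blue); there is no depth.
- imaging.calibration(name): a dict with "vertical_fov" (degrees; the focal length in pixels is half the picture's height over the tangent of half this angle, whatever the lens; pixels are square), "cx", "cy" (the principal point, pixels), "view" (4x4, takes a point from world to camera coordinates). Camera axes: x right, y down, z forward; pixel columns grow to the right and rows downward; lengths in m; the calibration is good to about 2 mm. A picture is of the moment at which its call begins. calibration takes no time and is no camera call.
- arm.finish_job(): hands the job in, once; it reports no verdict.
The state is a dict: "t": time; "joint_pos": joint angles; "dq": joint speeds; "tau": joint torques, N m; "tcp_pos": TCP position; "tcp_rot": TCP orientation; "wrist_force": force on the tool from outside, world axes, zero at the start; "wrist_torque": the same for the moment, N m; "opening": finger opening in m.
Only numpy, scipy, OpenCV 4.12 (cv2) and the standard library are available. Lean on these libraries where they do the work, as an engineer would, in place of code of your own. Each camera call takes 0.05 s, during which the arm holds its last target.

## Working session

There is one attempt and no reset: what is moved stays moved. The work goes in short steps, Python scripts to look and compute and a shell command to move; the robot and the scene stay as the last step left them, time stands still between calls to the robot, and variables do not carry over. Pictures are saved under pics/ and viewed, and the job is handed in when it is done.

```bash
mkdir -p pics; python3 - <<'E'
from bench import arm, imaging
import cv2
for n in("scene","top"):
    im=imaging.read_camera(n); cv2.imwrite(f"pics/{n}0.png",im[:,:,::-1]); c=imaging.calibration(n); print(n,c)
s=arm.sense(); print({k:s[k] for k in("t","tcp_pos","tcp_rot","wrist_force","opening")})
E
```

```text
scene {'vertical_fov': 46.70181810547, 'cx': 252.80496313424973, 'cy': 193.73493692043914, 'view': array([[ 0.43636238, -0.89976654,  0.00283533, -0.25681967],
       [-0.41853623, -0.20576621, -0.88458334,  0.27736753],
       [ 0.79650191,  0.3848122 , -0.46637353,  1.31671015],
       [ 0.        ,  0.        ,  0.        ,  1.        ]])}
top {'vertical_fov': 56.62019540338384, 'cx': 256.93822671006944, 'cy': 186.72609622404192, 'view': array([[ 1.68646870e-04, -9.99989777e-01, -4.51847229e-03,
         1.64241827e-02],
       [-9.96792955e-01,  1.93480135e-04, -8.00235446e-02,
         5.85015305e-01],
       [ 8.00236008e-02,  4.51747706e-03, -9.96782732e-01,
         1.08296893e+00],
       [ 0.00000000e+00,  0.00000000e+00,  0.00000000e+00,
         1.00000000e+00]])}
{'t': 0.1, 'tcp_pos': array([0.24440728, 0.49241187, 0.20664868]), 'tcp_rot': array([-1.74029658,  1.5696527 , -2.20109261]), 'wrist_force': array([1.28587956, 0.17244457, 0.01143274]), 'opening': 0.08515509561294735}
```

View pics/scene0.png

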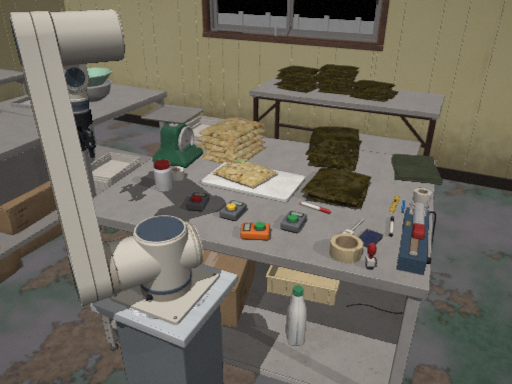

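View pics/top0.png

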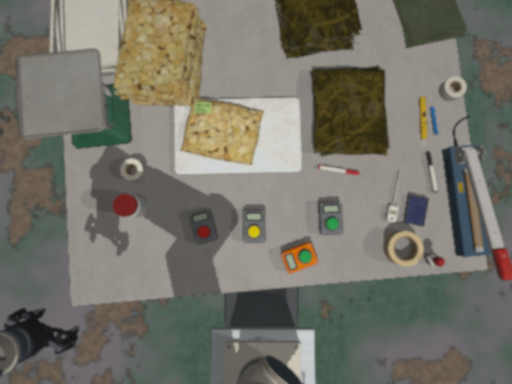

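The top view shows the grey counter with the green key at about (333,224). The orange lookalike, also with a green key, is at (305,257), yellow at (254,231) and red at (204,231). In the scene view the grey/green counter is at about (293,219).

```bash
cat > h.py <<'E'
import numpy as np, cv2
from bench import arm, imaging
def ray(n,u,v):
    c=imaging.calibration(n); f=192/np.tan(np.radians(c["vertical_fov"]/2)); V=c["view"]
    d=V[:3,:3].T@np.array([(u-c["cx"])/f,(v-c["cy"])/f,1]); return -V[:3,:3].T@V[:3,3], d/np.linalg.norm(d)
def plane(n,u,v,z):
    o,d=ray(n,u,v); return o+d*(z-o[2])/d[2]
def two(a,b):
    (o1,d1),(o2,d2)=ray("scene",*a),ray("top",*b)
    s=np.linalg.lstsq(np.c_[d1,-d2],o2-o1,rcond=None)[0]; p,q=o1+s[0]*d1,o2+s[1]*d2
    return (p+q)/2,np.linalg.norm(p-q)
def proj(n,p):
    c=imaging.calibration(n); f=192/np.tan(np.radians(c["vertical_fov"]/2)); q=c["view"]@np.r_[p,1]
    return c["cx"]+f*q[0]/q[2],c["cy"]+f*q[1]/q[2]
def blobs(im,lo,hi):
    h=cv2.cvtColor(im,cv2.COLOR_RGB2HSV); m=cv2.inRange(h,lo,hi)
    n,l,st,ce=cv2.connectedComponentsWithStats(m)
    return [(st[i].tolist(),ce[i].round(2).tolist()) for i in range(1,n) if st[i,4]>25]
E
python3 - <<'E'
from h import *
B={}
for n in("scene","top"):
    im=cv2.imread(f"pics/{n}0.png")[:,:,::-1].copy()
    print(n,blobs(im,(50,120,70),(85,255,255)),blobs(im,(22,150,120),(33,255,255)))
    x0,y0=(270,200) if n=="scene" else (285,185)
    cv2.imwrite(f"pics/{n}c.png",cv2.resize(im[y0:y0+50,x0:x0+70] if n=="scene" else im[y0:y0+90,x0-60:x0+70],None,fx=6,fy=6,interpolation=cv2.INTER_CUBIC)[:,:,::-1])
print(plane("top",333,224,.048),plane("scene",293,217,.048))
s=arm.sense(); print([proj(n,s["tcp_pos"]) for n in("scene","top")])
E
```

```text
scene [([165, 131, 12, 17, 64], [170.72, 137.7]), ([288, 215, 10, 7, 56], [292.12, 218.02]), ([255, 223, 10, 7, 56], [259.64, 225.86]), ([293, 286, 9, 10, 65], [297.49, 290.48])] [([390, 196, 10, 16, 56], [394.45, 203.66]), ([227, 204, 9, 6, 45], [230.87, 206.29])]
top [([75, 132, 48, 15, 392], [95.35, 139.56]), ([327, 218, 11, 11, 106], [331.89, 223.11]), ([300, 251, 11, 11, 97], [304.63, 255.92])] [([420, 97, 7, 42, 187], [422.77, 117.71]), ([248, 225, 12, 13, 112], [253.59, 230.98])]
[ 0.47055664 -0.21243918  0.048     ] [ 0.46968709 -0.21670795  0.048     ]
[(np.float64(88.53797457008076), np.float64(163.50985662684334)), (np.float64(67.819699158573), np.float64(315.5944846996738))]
```

View pics/topc.png

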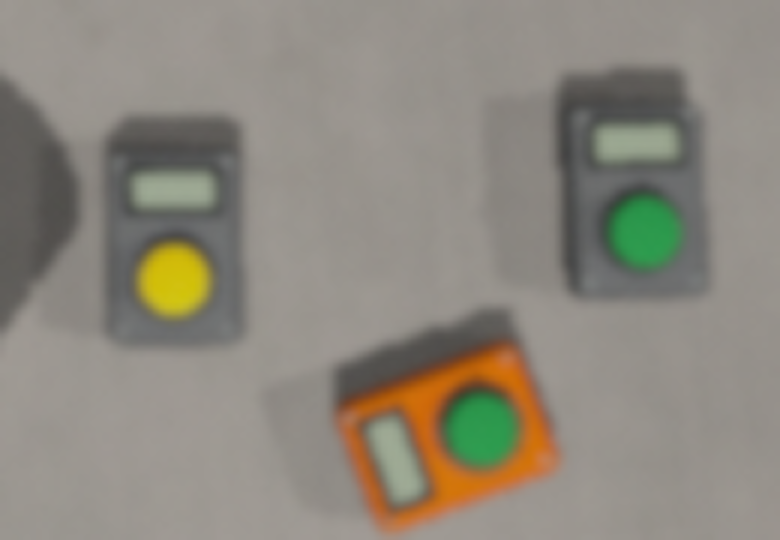

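View pics/scenec.png

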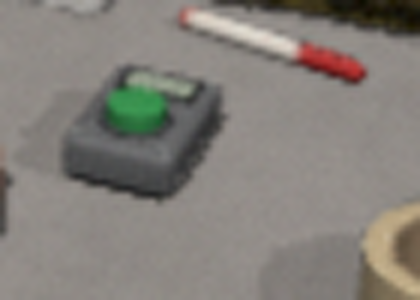

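```bash
cat >> h.py <<'E'
from scipy.spatial.transform import Rotation as R
def delta(p):
    s=arm.sense(); M=R.from_euler("xyz",s["tcp_rot"]).as_matrix()
    print("t",s["t"],"tcp",s["tcp_pos"].round(4),"F",s["wrist_force"].round(2),"open",round(s["opening"],4))
    print("delta tool",(M.T@(np.array(p)-s["tcp_pos"])).round(4)); return M
E
python3 - <<'E'
from h import *
print(two((292.4,217),(332,223.2)),plane("top",332,223.2,.048),plane("scene",292.4,217,.048))
print(delta([.4716,-.2118,.2]).round(3))
E
```

```text
(array([ 0.47348839, -0.21155888,  0.04436857]), np.float64(0.002907049180966799)) [ 0.47294959 -0.20947482  0.048     ] [ 0.46874433 -0.21478734  0.048     ]
t 0.1 tcp [0.2444 0.4924 0.2066] F [1.29 0.17 0.01] open 0.0852
delta tool [ 0.0071 -0.5297  0.5166]
[[-0.001  0.445  0.896]
 [-0.001  0.896 -0.445]
 [-1.    -0.001 -0.   ]]
```

```bash
python3 -m pendant '[0,-0.03,0.03,0,0, 0,-0.07,0.07,0,0, 0,-0.11,0.11,0,0, 0,-0.15,0.15,0,0, 0,-0.18,0.18,0,0]' 20; python3 -c "
from h import *
delta([.472,-.2115,.2]); print(arm.sense()['joint_pos'].round(2))"
```

```text
t: 0.72
tcp_pos: [0.3259, 0.2494, 0.2071]
tcp_rot: [-1.069, 1.571, -1.53]
wrist_force: [0.0, 0.2, -0.3]
opening: 0.0003
t 0.725 tcp [0.3259 0.2494 0.2071] F [ 0.03  0.17 -0.29] open 0.0003
delta tool [ 0.0072 -0.3477  0.3361]
[ 0.45  0.02 -0.27  1.28 -0.    0.91]
```

```bash
python3 -m pendant '[0,-0.03,0.03,0,0, 0,-0.07,0.07,0,0, 0,-0.11,0.105,0,0, 0,-0.145,0.14,0,0, 0,-0.18,0.175,0,0]'; python3 -m pendant '[0,-0.035,0.035,0,0, 0,-0.075,0.07,0,0, 0,-0.11,0.105,0,0, 0,-0.14,0.135,0,0, 0,-0.16,0.155,0,0]'; python3 -c "
from h import *
delta([.472,-.2115,.06]); print(arm.sense()['joint_pos'].round(2))"
```

```text
t: 1.35
tcp_pos: [0.4025, 0.0106, 0.2071]
tcp_rot: [1.102, 1.571, 0.641]
wrist_force: [0.9, 0.8, 0.5]
opening: 0.0
t: 1.98
tcp_pos: [0.4703, -0.2018, 0.2066]
tcp_rot: [-3.119, 1.57, 2.702]
wrist_force: [0.9, 0.1, 1.4]
opening: 0.0002
t 1.975 tcp [ 0.4703 -0.2018  0.2066] F [0.94 0.12 1.38] open 0.0002
delta tool [ 0.1466 -0.0079  0.0059]
[-0.57  0.19 -0.07  1.31 -0.   -0.11]
```

Above the counter; descend to z≈0.09 over the key, then look.

```bash
python3 -m pendant '[0.02,-0.008,0.006,0,0, 0.055,-0.008,0.006,0,0, 0.09,-0.008,0.006,0,0, 0.115,-0.008,0.006,0,0, 0.115,-0.008,0.006,0,0]'; python3 - <<'E'
from h import *
delta([.472,-.2115,.06])
for n,x,y in(("scene",250,150),("top",290,185)):
    im=imaging.read_camera(n); s=arm.sense(); print(n,proj(n,s["tcp_pos"]))
    cv2.imwrite(f"pics/{n}1.png",cv2.resize(im[y:y+100,x:x+100],None,fx=5,fy=5,interpolation=cv2.INTER_CUBIC)[:,:,::-1])
E
```

```text
t: 2.6
tcp_pos: [0.4708, -0.209, 0.0905]
tcp_rot: [3.013, 1.567, 2.552]
wrist_force: [0.1, -0.0, 0.8]
opening: -0.0001
t 2.6 tcp [ 0.4708 -0.209   0.0905] F [ 0.07 -0.01  0.82] open -0.0001
delta tool [ 0.0305 -0.0017  0.0023]
scene (np.float64(291.8563504362441), np.float64(205.56965650162937))
top (np.float64(335.33328107356635), np.float64(223.8112063303588))
```

View pics/scene1.png

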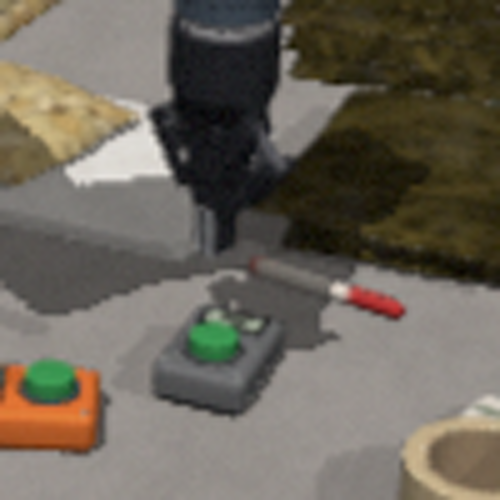

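View pics/top1.png

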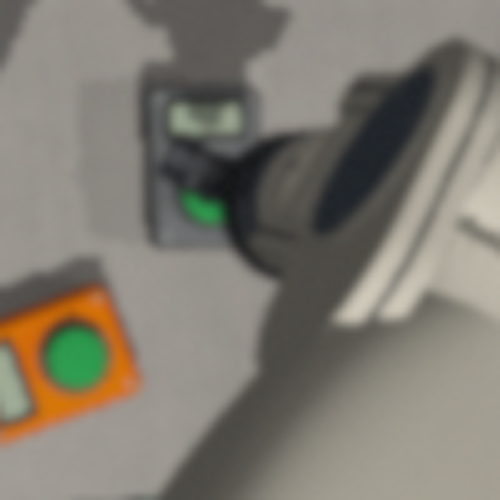

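```bash
python3 - <<'E'
from h import *
im=imaging.read_camera("scene"); im2=imaging.read_camera("top"); cv2.imwrite("pics/s2.png",im[:,:,::-1]);cv2.imwrite("pics/t2.png",im2[:,:,::-1])
a=cv2.resize(im[165:230,270:320],None,fx=9,fy=9,interpolation=cv2.INTER_NEAREST)
a=np.clip(a.astype(float)*1.6,0,255).astype(np.uint8)
b=cv2.resize(im2[200:240,310:350],None,fx=9,fy=9,interpolation=cv2.INTER_NEAREST)
b=np.clip(b.astype(float)*1.6,0,255).astype(np.uint8)
cv2.imwrite("pics/s2c.png",a[:,:,::-1]);cv2.imwrite("pics/t2c.png",b[:,:,::-1])
delta([.472,-.2115,.06])
E
```

```text
t 2.8 tcp [ 0.4726 -0.2101  0.0934] F [ 0.12 -0.05 -0.75] open -0.0001
delta tool [ 0.0334 -0.0015  0.    ]
```

View pics/s2c.png

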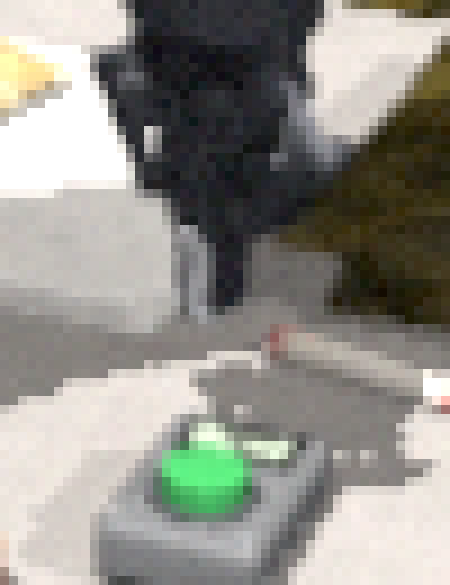

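View pics/t2c.png

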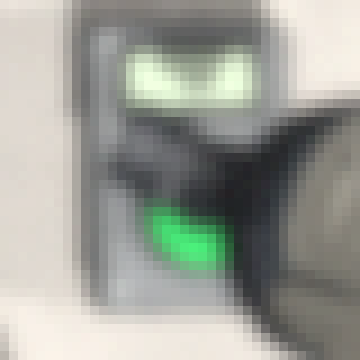

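The key and counter are clear in both views. The fingertips end at about (293.7,200) in the scene view, roughly 4 px above the projected TCP. The columns agree, so the mismatch looks vertical. I'll go lower in small steps, watch the force, and look again.

```bash
python3 -m pendant '[0.01,-0.0015,0,0,0, 0.02,-0.0015,0,0,0, 0.025,-0.0015,0,0,0, 0.025,-0.0015,0,0,0, 0.025,-0.0015,0,0,0]'; python3 - <<'E'
from h import *
im=imaging.read_camera("scene"); im2=imaging.read_camera("top")
a=cv2.resize(im[165:230,270:320],None,fx=9,fy=9,interpolation=cv2.INTER_NEAREST)
a=np.clip(a.astype(float)*1.6,0,255).astype(np.uint8)
b=cv2.resize(im2[195:250,305:360],None,fx=9,fy=9,interpolation=cv2.INTER_NEAREST)
b=np.clip(b.astype(float)*1.6,0,255).astype(np.uint8)
cv2.imwrite("pics/s3c.png",a[:,:,::-1]);cv2.imwrite("pics/t3c.png",b[:,:,::-1])
delta([.472,-.2115,.048]); print(proj("scene",arm.sense()["tcp_pos"]),proj("top",arm.sense()["tcp_pos"]))
E
```

```text
t: 3.42
tcp_pos: [0.4714, -0.2111, 0.0673]
tcp_rot: [-0.417, 1.571, -0.878]
wrist_force: [-0.9, 0.2, 0.7]
opening: -0.0001
t 3.525 tcp [ 0.4715 -0.2112  0.0674] F [0.01 0.08 0.17] open 0.0002
delta tool [ 0.0194 -0.0001  0.0006]
(np.float64(291.96600116209737), np.float64(211.7170588758454)) (np.float64(333.9283051449753), np.float64(223.85418906837182))
```

View pics/s3c.png

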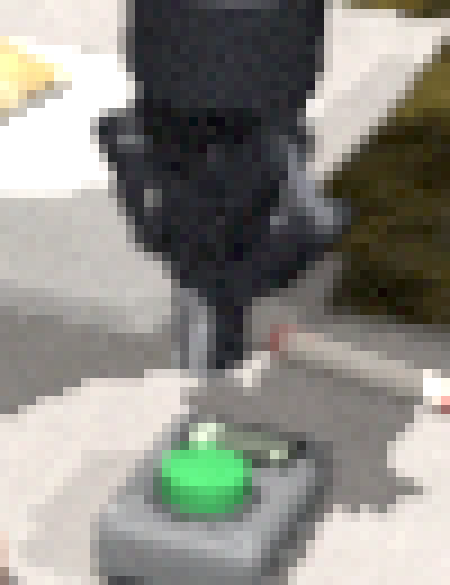

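View pics/t3c.png

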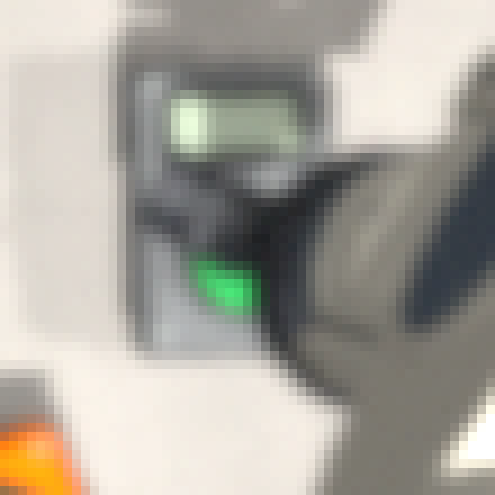

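The side knuckle in the top view, at about (322,218), lies on the line expected from the TCP, so xy is right and the mismatch is in height only. Next I'll make a contact-guarded descent.

```bash
python3 -m pendant '[0.005,0,0.0005,0,0, 0.01,0,0.0005,0,0, 0.015,0,0.0005,0,0, 0.015,0,0.0005,0,0, 0.015,0,0.0005,0,0]'; python3 - <<'E'
from h import *
im=imaging.read_camera("scene"); im2=imaging.read_camera("top")
a=cv2.resize(im[165:230,270:320],None,fx=9,fy=9,interpolation=cv2.INTER_NEAREST)
a=np.clip(a.astype(float)*1.6,0,255).astype(np.uint8)
b=cv2.resize(im2[195:250,305:350],None,fx=9,fy=9,interpolation=cv2.INTER_NEAREST)
b=np.clip(b.astype(float)*1.6,0,255).astype(np.uint8)
c=np.zeros((585,855,3),np.uint8); c[:,:450]=a; c[:495,450:]=b
cv2.imwrite("pics/c4.png",cv2.resize(c[:,:,::-1],(800,547)))
delta([.472,-.2115,.048]); print(proj("scene",arm.sense()["tcp_pos"]))
E
```

```text
t: 4.15
tcp_pos: [0.4718, -0.2113, 0.0522]
tcp_rot: [3.12, 1.571, 2.659]
wrist_force: [0.5, -0.7, 0.9]
opening: 0.0002
t 4.25 tcp [ 0.4719 -0.2114  0.0523] F [ 0.09  0.21 -0.39] open 0.0002
delta tool [ 0.0043 -0.      0.0002]
(np.float64(291.88103965835955), np.float64(215.34367029275168))
```

View pics/c4.png

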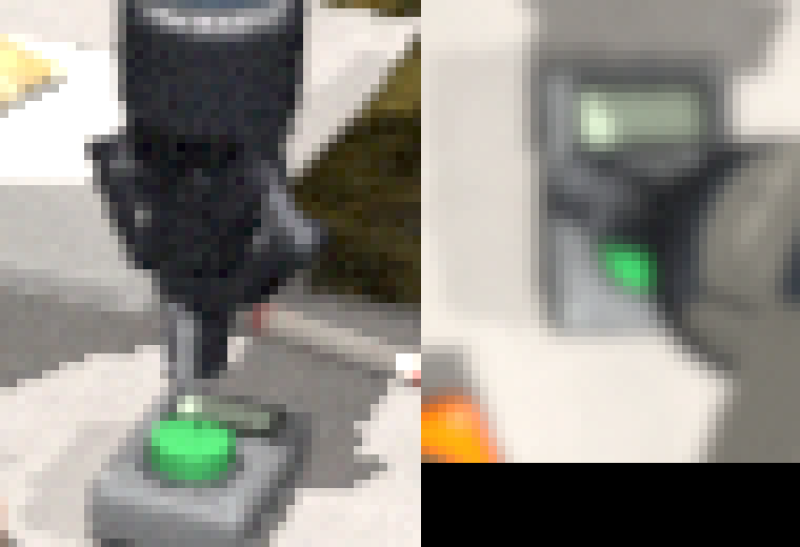

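```bash
python3 -m pendant '[0.003,0,0,0,0, 0.006,0,0,0,0, 0.006,0,0,0,0]'; cat >> h.py <<'E'
def shot(name):
    im=imaging.read_camera("scene"); im2=imaging.read_camera("top")
    a=cv2.resize(im[180:230,270:320],None,fx=8,fy=8,interpolation=cv2.INTER_NEAREST)
    b=cv2.resize(im2[200:250,305:355],None,fx=8,fy=8,interpolation=cv2.INTER_NEAREST)
    c=np.clip(np.hstack([a,b]).astype(float)*1.8,0,255).astype(np.uint8)
    cv2.imwrite(name,c[:,:,::-1]); delta([.472,-.2115,.048]); print(proj("scene",arm.sense()["tcp_pos"]))
E
python3 -c "
from h import *
shot('pics/c5.png')"
```

```text
t: 4.62
tcp_pos: [0.4716, -0.2112, 0.0459]
tcp_rot: [3.059, 1.57, 2.598]
wrist_force: [0.1, 0.8, -0.1]
opening: -0.0001
t 4.725 tcp [ 0.4717 -0.2113  0.0461] F [-0.71  0.13  0.72] open 0.0
delta tool [-0.0019 -0.0001  0.0003]
(np.float64(291.76697631938663), np.float64(216.8414376162681))
```

View pics/c5.png

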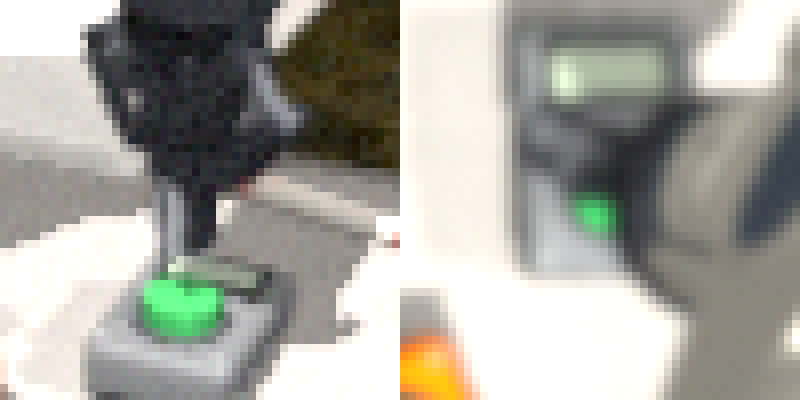

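```bash
python3 -m pendant '[0.002,0,0,0,0, 0.004,0,0,0,0, 0.004,0,0,0,0]'; python3 -c "
from h import *
shot('pics/c6.png')"
```

```text
t: 5.1
tcp_pos: [0.4716, -0.2113, 0.042]
tcp_rot: [-3.108, 1.57, 2.714]
wrist_force: [-0.1, -0.2, -0.4]
opening: 0.0001
t 5.2 tcp [ 0.4717 -0.2113  0.0422] F [ 0.19 -0.02  0.49] open 0.0004
delta tool [-0.0058 -0.0001  0.0003]
(np.float64(291.7268310813859), np.float64(217.7968845993544))
```

View pics/c6.png

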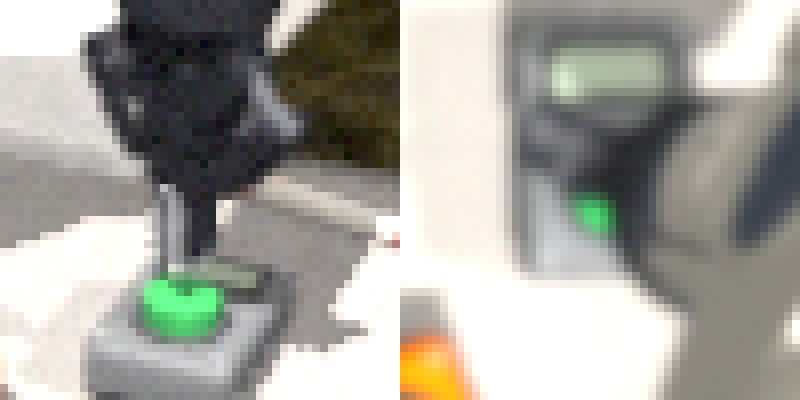

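No contact down to TCP z 0.042, and the tip at about (292.5,213.5) in the scene view still hangs above and behind the key top. The top view suggests the tip sits slightly too far in +x. I'll shift 6 mm towards -x, which is harmless either way, and keep creeping down.

```bash
python3 -m pendant '[0,-0.0015,-0.003,0,0, 0,-0.003,-0.0055,0,0, 0.002,-0.003,-0.0055,0,0, 0.004,-0.003,-0.0055,0,0, 0.004,-0.003,-0.0055,0,0]'; python3 -c "
from h import *
shot('pics/c7.png')"
```

```text
t: 5.82
tcp_pos: [0.4654, -0.2115, 0.038]
tcp_rot: [2.96, 1.57, 2.5]
wrist_force: [0.6, -0.0, -0.2]
opening: -0.0
t 5.925 tcp [ 0.4655 -0.2116  0.0381] F [0.08 0.59 0.65] open 0.0002
delta tool [-0.0099  0.0029  0.0058]
(np.float64(291.10191715179826), np.float64(219.590796826704))
```

View pics/c7.png

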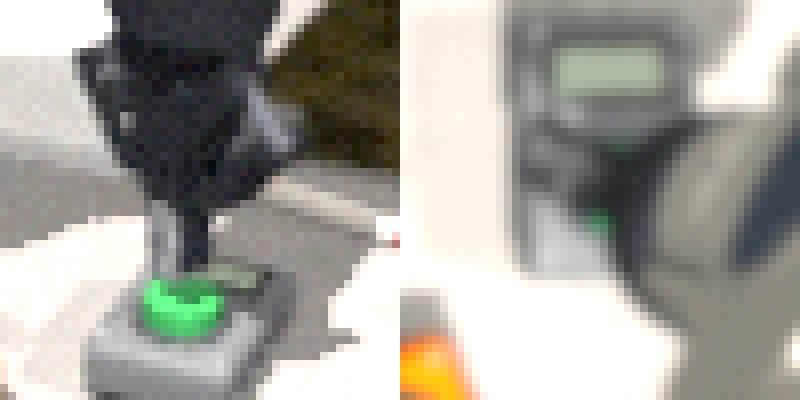

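The top view now shows green slivers on both sides of the fingers, at (334,218) and (330,227), so the fingers are centred over the key. Continuing down.

```bash
python3 -m pendant '[0.002,0,0,0,0, 0.004,0,0,0,0, 0.004,0,0,0,0]'; python3 -c "
from h import *
shot('pics/c8.png')"
```

```text
t: 6.3
tcp_pos: [0.4654, -0.2115, 0.034]
tcp_rot: [3.085, 1.57, 2.624]
wrist_force: [0.1, -0.4, -0.3]
opening: -0.0002
t 6.4 tcp [ 0.4655 -0.2115  0.0341] F [-0.24  0.15 -0.24] open -0.0
delta tool [-0.0139  0.0029  0.0058]
(np.float64(291.043144869184), np.float64(220.549785123023))
```

View pics/c8.png

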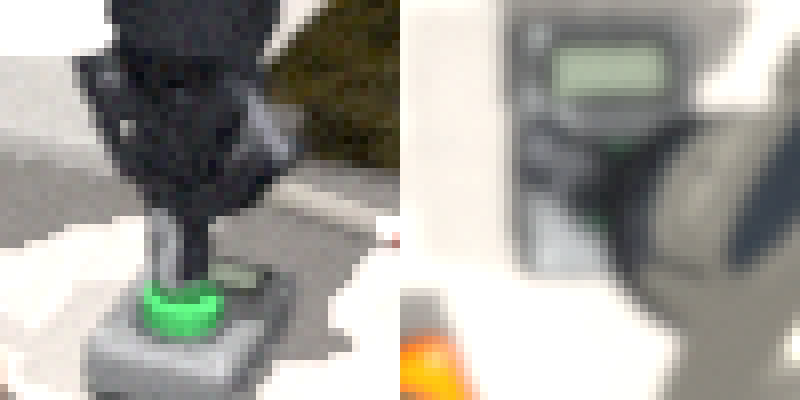

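```bash
for i in 1; do python3 -m pendant '[0.002,0,0,0,0, 0.002,0,0,0,0]'|grep -E 'pos|force'; python3 -m pendant '[0.002,0,0,0,0, 0.002,0,0,0,0]' |grep -E 'pos|force'; done; python3 -c "
from h import *
shot('pics/c9.png')"
```

```text
tcp_pos: [0.4654, -0.2115, 0.032]
wrist_force: [-0.1, 0.5, 0.2]
tcp_pos: [0.4654, -0.2115, 0.03]
wrist_force: [0.3, -0.4, 0.1]
t 7.0 tcp [ 0.4655 -0.2115  0.0302] F [0.22 0.27 1.13] open 0.0002
delta tool [-0.0178  0.0029  0.0058]
(np.float64(291.0013191626439), np.float64(221.4977762306172))
```

View pics/c9.png

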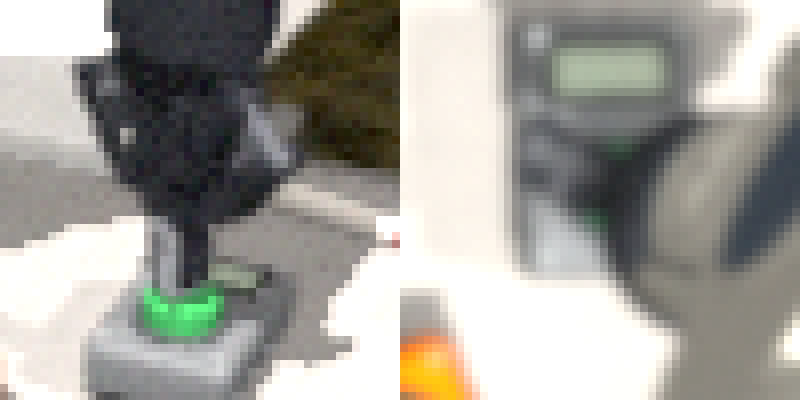

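```bash
for i in 1; do python3 -m pendant '[0.002,0,0,0,0, 0.002,0,0,0,0]'|grep -E 'pos|force'; python3 -m pendant '[0.002,0,0,0,0, 0.002,0,0,0,0]' |grep -E 'pos|force'; done; python3 -c "
from h import *
shot('pics/c10.png')"
```

```text
tcp_pos: [0.4654, -0.2115, 0.028]
wrist_force: [0.6, 0.9, 0.2]
tcp_pos: [0.4654, -0.2115, 0.026]
wrist_force: [0.6, -0.2, -0.4]
t 7.6 tcp [ 0.4655 -0.2115  0.0261] F [0.62 0.8  0.98] open 0.0003
delta tool [-0.0219  0.0029  0.0058]
(np.float64(290.9476981483045), np.float64(222.46565458768234))
```

View pics/c10.png

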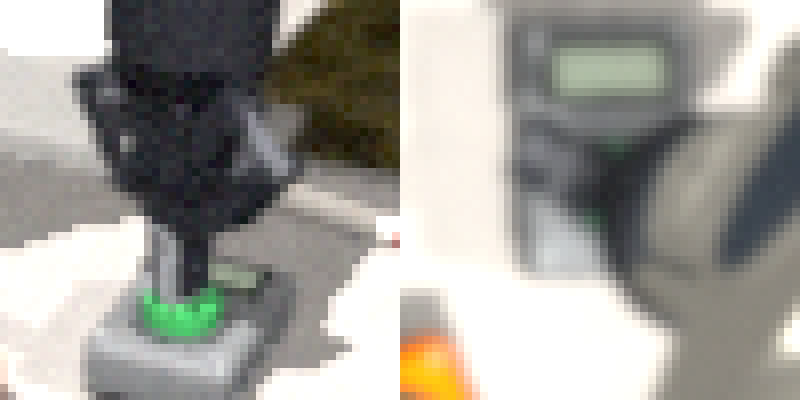

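```bash
for i in 1; do python3 -m pendant '[0.002,0,0,0,0, 0.002,0,0,0,0]'|grep -E 'pos|force'; python3 -m pendant '[0.002,0,0,0,0, 0.002,0,0,0,0]' |grep -E 'pos|force'; done; python3 -c "
from h import *
shot('pics/c11.png')"
```

```text
tcp_pos: [0.4654, -0.2115, 0.024]
wrist_force: [-0.6, -0.3, -0.3]
tcp_pos: [0.4655, -0.2116, 0.0221]
wrist_force: [-0.4, -0.2, 2.3]
t 8.2 tcp [ 0.4655 -0.2116  0.0223] F [0.99 0.1  1.46] open -0.0002
delta tool [-0.0257  0.0029  0.0058]
(np.float64(290.91189262209934), np.float64(223.38400184053492))
```

View pics/c11.png

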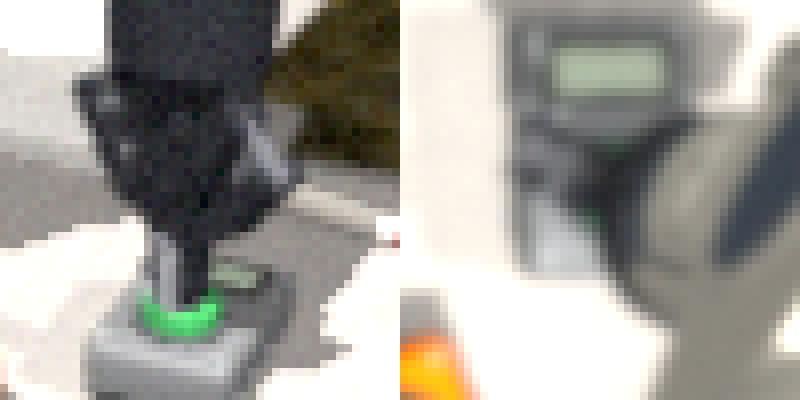

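Contact begins at about TCP z 0.023 (2.3 and 1.5 N). Pressing on in small steps.

```bash
for i in 1; do python3 -m pendant '[0.002,0,0,0,0, 0.002,0,0,0,0]'|grep -E 'pos|force'; python3 -m pendant '[0.002,0,0,0,0, 0.002,0,0,0,0]' |grep -E 'pos|force';  done; python3 -c "
from h import *
shot('pics/c12.png')"
```

```text
tcp_pos: [0.4655, -0.2116, 0.0201]
wrist_force: [-0.9, 0.0, 2.3]
tcp_pos: [0.4655, -0.2116, 0.0181]
wrist_force: [-1.1, 0.1, 3.0]
t 8.8 tcp [ 0.4655 -0.2116  0.0182] F [-0.54 -0.26  2.82] open 0.0001
delta tool [-0.0298  0.003   0.0058]
(np.float64(290.8699234363686), np.float64(224.35043748065374))
```

View pics/c12.png

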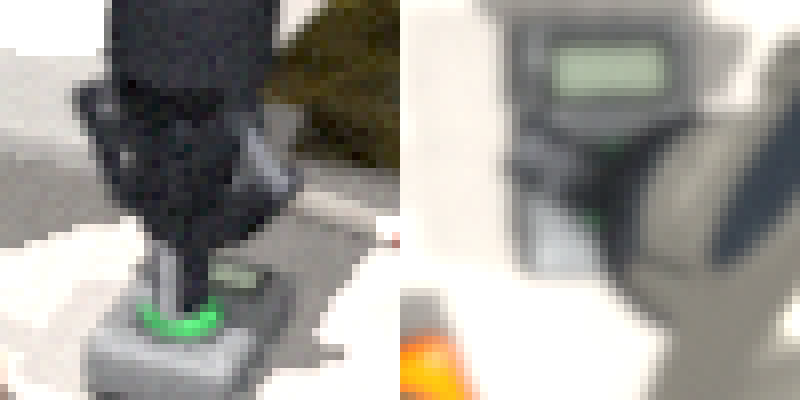

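The key is visibly sinking; force is about 3 N. Roughly 3 mm of stroke remains.

```bash
for i in 1; do python3 -m pendant '[0.0015,0,0,0,0, 0.0015,0,0,0,0]'|grep -E 'pos|force'; python3 -m pendant '[0.001,0,0,0,0, 0.001,0,0,0,0]' |grep -E 'pos|force';  done
```

```text
tcp_pos: [0.4655, -0.2116, 0.0166]
wrist_force: [-0.6, 0.0, 2.9]
tcp_pos: [0.4655, -0.2116, 0.0157]
wrist_force: [-0.7, 1.1, 4.4]
```

```bash
python3 -m pendant '[0.0007,0,0,0,0, 0.0007,0,0,0,0]'|grep -E 'pos|force'
```

```text
tcp_pos: [0.4656, -0.2116, 0.0155]
wrist_force: [-2.5, 1.6, 9.8]
```

Hard stop reached: 9.8 N after about 8 mm of travel. Holding here for 2.5 s.

```bash
python3 -m pendant '[0,0,0,0,0, 0,0,0,0,0, 0,0,0,0,0, 0,0,0,0,0, 0,0,0,0,0]'|grep -E 't:|pos|force'; python3 -m pendant '[0,0,0,0,0, 0,0,0,0,0, 0,0,0,0,0, 0,0,0,0,0, 0,0,0,0,0]'|grep -E 't:|pos|force';python3 -m pendant '[0,0,0,0,0, 0,0,0,0,0, 0,0,0,0,0, 0,0,0,0,0, 0,0,0,0,0]'|grep -E 't:|pos|force';python3 -m pendant '[0,0,0,0,0, 0,0,0,0,0, 0,0,0,0,0, 0,0,0,0,0, 0,0,0,0,0]'|grep -E 't:|pos|force'; python3 -c "
from h import *
shot('pics/c13.png')"
```

```text
t: 10.18
tcp_pos: [0.4656, -0.2116, 0.0155]
tcp_rot: [-0.101, 1.57, -0.562]
wrist_force: [-3.1, 2.7, 9.6]
t: 10.8
tcp_pos: [0.4656, -0.2116, 0.0155]
tcp_rot: [-0.139, 1.57, -0.6]
wrist_force: [-1.7, 2.2, 9.1]
t: 11.42
tcp_pos: [0.4656, -0.2116, 0.0155]
tcp_rot: [-0.087, 1.57, -0.547]
wrist_force: [-3.2, 2.0, 9.7]
t: 12.05
tcp_pos: [0.4656, -0.2116, 0.0155]
tcp_rot: [-0.12, 1.57, -0.581]
wrist_force: [-3.1, 2.0, 9.6]
t 12.15 tcp [ 0.4656 -0.2116  0.0155] F [-1.99  1.   10.41] open -0.0001
delta tool [-0.0325  0.0029  0.0058]
(np.float64(290.8355454915248), np.float64(224.98751399334554))
```

View pics/c13.png

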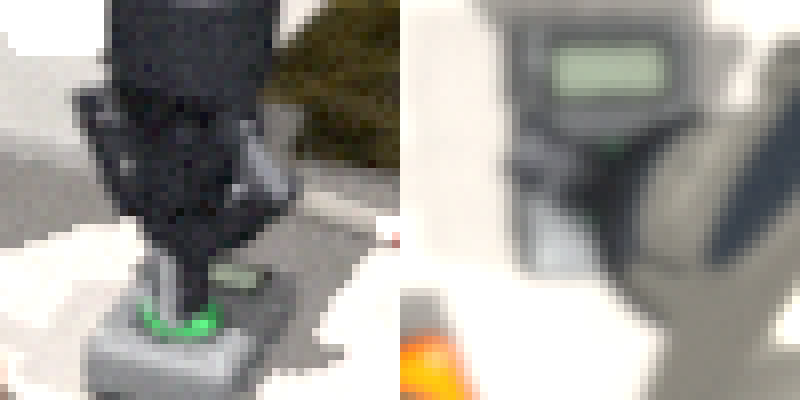

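The picture shows the key down under the fingertips, only a low green rim at about (292,220), and the housing has not moved. Releasing straight up.

```bash
python3 -m pendant '[-0.004,0,0,0,0, -0.009,0,0,0,0, -0.015,0,0,0,0, -0.025,0,0,0,0, -0.04,0,0,0,0]'; python3 -m pendant '[-0.03,0,0,0,0, -0.06,0,0,0,0, -0.09,0,0,0,0, -0.12,0,0,0,0, -0.14,0,0,0,0]'; python3 -m pendant '[0,0.03,-0.03,0,0, 0,0.06,-0.06,0,0, 0,0.1,-0.095,0,0, 0,0.13,-0.125,0,0, 0,0.15,-0.145,0,0]'; python3 - <<'E'
from h import *
for n in("scene","top"):
    im=imaging.read_camera(n); cv2.imwrite(f"pics/{n}9.png",im[:,:,::-1])
    o=cv2.imread(f"pics/{n}0.png")[:,:,::-1].copy()
    for r in(((50,120,70),(85,255,255)),((22,150,120),(33,255,255)),((5,150,120),(15,255,255))):
        print(n,[b[1] for b in blobs(o,*r)],[b[1] for b in blobs(im,*r)])
    cr=slice(170,270),slice(190,350)
    cv2.imwrite(f"pics/{n}d.png",cv2.resize(np.vstack([o[cr],im[cr]]),None,fx=3,fy=3)[:,:,::-1])
delta([0.4,0,.2])
E
```

```text
t: 12.78
tcp_pos: [0.4653, -0.2114, 0.0556]
tcp_rot: [3.002, 1.57, 2.541]
wrist_force: [-0.3, -0.6, 0.5]
opening: -0.0001
t: 13.4
tcp_pos: [0.4657, -0.2116, 0.1974]
tcp_rot: [-0.142, 1.569, -0.602]
wrist_force: [-0.2, 0.8, -0.2]
opening: 0.0002
t: 14.02
tcp_pos: [0.4014, -0.0112, 0.1961]
tcp_rot: [0.303, 1.57, -0.157]
wrist_force: [-0.4, -0.4, 0.6]
opening: 0.0003
scene [[170.72, 137.7], [292.12, 218.02], [259.64, 225.86], [297.49, 290.48]] [[292.11, 217.91], [259.55, 225.75], [297.51, 290.46]]
scene [[394.45, 203.66], [230.87, 206.29]] [[394.56, 203.35]]
scene [[255.87, 232.84]] [[255.98, 232.94]]
top [[95.35, 139.56], [331.89, 223.11], [304.63, 255.92]] [[95.32, 139.63], [331.89, 223.11], [305.07, 253.81]]
top [[422.77, 117.71], [253.59, 230.98]] [[422.72, 117.58], [253.65, 231.35]]
top [[299.69, 255.92]] [[305.38, 249.51]]
t 14.125 tcp [ 0.4012 -0.0107  0.1961] F [ 0.27 -0.55  0.35] open 0.0002
delta tool [-0.0039  0.0091 -0.0059]
```

View pics/topd.png

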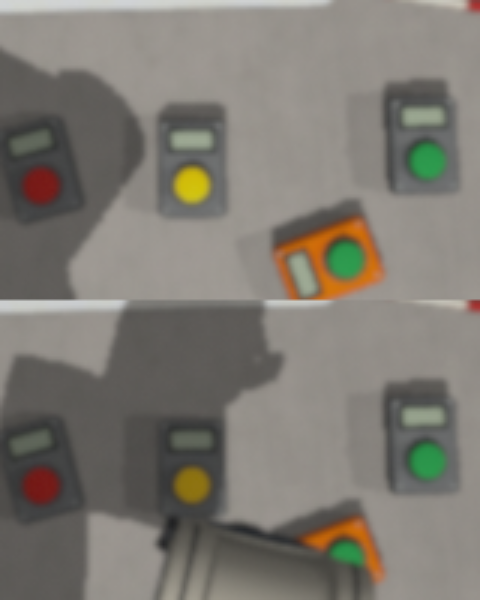

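View pics/scene9.png

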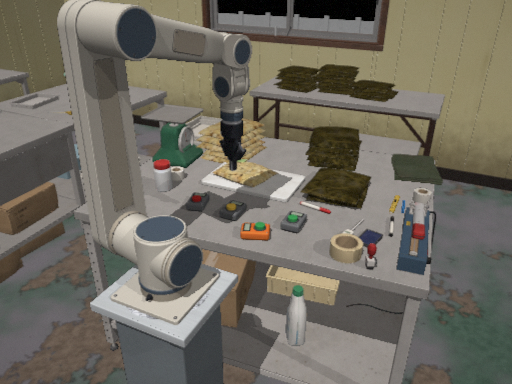

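Green key blobs are unchanged in both views, at (331.9,223.1) top and (292.1,217.9) scene. The yellow, red and orange counters are where they were, and the arm is clear at z 0.196.

```bash
python3 -c "
from bench import arm
print(arm.finish_job())"
```

```text
the job is handed in; nothing more can be done
None
```

I pressed the green key of the grey counter with shut fingertips down to its hard stop and held it there about 2.6 s. I then let it up, withdrew and handed the job in at about 14 s of the 40 s allowed. `finish_job` gave no verdict.

- **Press:** resistance rose from about 1.5–2.3 N to about 4 N over roughly 8 mm. It then reached 9–10 N at the stop, which is a little more than the key needs. Side force stayed under about 4 N.
- **Last checks:** the green key is up and its counter is at the same pixels as before in both cameras. The yellow, red and orange counters show no movement, though the arm partly hides the orange one in the last top view. I saw nothing else moved; the bystanders were only checked by eye in the scene picture. The wrist force was back to noise, and the arm stood clear at TCP z 0.196 m.
- **What disagreed:** contact came at a reported TCP height of about 0.023 m instead of 0.048 m. In the pictures the tips ended 15–25 mm above the reported TCP and a few mm farther out in x. I shifted 6 mm towards −x and relied on the pictures and the force for contact. The two cameras also differed by about 4–5 mm in each of x and y on the key's position.

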